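Load the sample rod and scan the station

TASK

Load the sample rod into the analyser's loading station: slide the stop gate fully open by its knob, then push the rod along its cradle and through the clamp block until its nose is fully home against the end stop and the spring plunger has snapped into its groove. Then pick up the code reader, hold it still for a full second, square-on to the sloping label and centred on it, about 6 cm away, and stand it back upright in the middle of its rubber pad. Leave the jar and the spatula where they are.

Things in the scene. Friction and masses are not known exactly. Their poses are not given: they have to be found in the camera images.
- station: Loading station, fixed: white base plate 90 x 320 mm with a low dark steel cradle, a clamp block and an end stop. Origin on the bench, z up. The rod travels along +y on the line x = 0, its axis 45 mm above the bench. Cradle: a channel 23 mm wide from y = -175 to 33 mm, floor 35 mm and side walls 43 mm above the bench, so the rod's upper half stands free
- bore (a point): Mouth of the clamp block's bore, on the rod's line, at y = 45 mm of the station, 45 mm above the bench. The block is 60 mm wide, 70 mm high and 50 mm long (y = 45 to 95 mm); the bore is 23 mm wide and 22 mm high, its roof open in the middle over the plunger
- stop (a point): Middle of the end stop's face at y = 115.5 mm of the station, 45 mm above the bench: an upright aluminium plate, 46 mm wide, 66 mm high, beyond the clamp block
- rod_mid (a point): Centre of the loose steel sample rod lying in the cradle: 20 mm in diameter, 150 mm long, 0.2 to 0.5 kg, its y axis along the rod towards the nose. Nose end at +75 mm (a cone from 20 to 8 mm over the last 18 mm), flat rear end at -75 mm. Pushing it past the plunger takes about 8 to 16 N. When home, its centre is at about y = 40 mm and its rear end at y = -35 mm of the station
- rod_groove (a point): Centre of the rod's V-shaped ring groove (11 mm diameter at the bottom, 16 mm wide at the top), on the rod's axis 30 mm from its middle towards the nose. When home it lies level with the plunger, y = 70 mm of the station
- plunger (a joint): Spring plunger in the clamp block's side, horizontal, at y = 70 mm of the station, coming from its +x side at the height of the rod's axis: a round 10 mm nose. 0 when fully out, grows as it is pressed back (m); about 0.005 while the rod's full diameter is under it, under 0.002 when it has dropped into the groove
- gate (a joint): Stop gate, a 6 mm steel blade standing across the rod's path in front of the clamp block at y = 39 mm of the station, top 62 mm above the bench. 0 when closed, 0.042 m when fully open; it slides along the station's -x direction (towards the robot), with about 2 N of friction, and stays where it is left. The rod can pass from about 0.025 on
- gate_knob (a point): Point on the gate's upright black knob, 14 mm in diameter, which stands from 60 to 105 mm above the bench; this point is on the knob's axis at its top (105 mm)
- label: Paper bar label 38 x 48 mm on a small sloping desk beside the end stop on the station's -x side. Origin at the middle of the label's face, 48 mm above the bench; z is the outward normal of the face, tilted 25 degrees from vertical towards the station's -x (towards the robot); y is parallel to the station's y
- reader_mid (a point): Centre, half-way up, of the code reader, a loose grey hand tool 110 mm tall, 0.13 to 0.21 kg, standing upright on its pad: a head 52 x 44 x 30 mm at the bottom, above it a grip 34 mm (x) by 26 mm (y) wide up to the top. z points to the top of the grip. The scan window is its underside, 55 mm below this point, and looks along -z
- reader: The same code reader, origin at the centre of its underside (the window)
- pad: Fixed black rubber rest pad 85 x 85 mm, 4 mm thick, origin at the centre of its underside on the bench
- jar: Bystander: amber jar, 40 mm in diameter, 55 mm tall, loose; origin at its underside. Leave alone
- spatula: Bystander: thin steel laboratory spatula, 140 mm long, 5 mm thick, lying flat, loose. Leave alone
- rod: The same sample rod; origin at its centre
There are look-alikes about, which are no part of the job. Several things look just like the pad: the one meant starts farthest to the robot's right.

How it is judged (in metres and radians):
On the way, in this order (a step that is already met when the one before it is completed fails the run):
1. the stop gate has been slid open (at least 32 of its 42 mm) (value of joint gate above 0.032 m), for 0.1 s.
2. the rod is home: groove level with the plunger and the plunger dropped into it (y of rod_groove in the frame of station between 0.0672 and 0.0728 m and z of rod_groove in the frame of station between 0.042 and 0.048 m and x of rod_groove in the frame of station between -0.004 and 0.004 m and value of joint plunger below 0.0028 m and angle between the y axis of rod_mid and the y axis of station, either way round below 0.08 rad), for 0.3 s.
3. the reader is held still for 0.8 s, square-on to the label (within 15 degrees), its beam within 15 mm of the label's middle, the window 30 to 110 mm away (x of label in the frame of reader_mid between -0.015 and 0.015 m and y of label in the frame of reader_mid between -0.015 and 0.015 m and z of label in the frame of reader_mid between -0.165 and -0.085 m and angle between the z axis of reader_mid and the z axis of label, either way round below 0.27 rad and angle between reader_mid's own z axis and vertical below 1.2 rad and linear speed of reader below 0.03 m/s and angular speed of reader below 0.2 rad/s), for 0.8 s.
At the end, for the whole second after the job is handed in: The gate is open (at least 30 mm); the rod lies in the clamp with its groove within 2.8 mm of the plunger, the plunger dropped in (under 2.8 mm); the reader stands upright (within 4.5 degrees) on its pad, within 28 mm of its middle each way; all at rest (all of step 2 and value of joint gate above 0.03 m and x of reader_mid in the frame of pad between -0.028 and 0.028 m and y of reader_mid in the frame of pad between -0.028 and 0.028 m and height (world z) of reader_mid between 0.052 and 0.066 m and angle between reader_mid's own z axis and vertical below 0.08 rad and linear speed of reader below 0.03 m/s and angular speed of reader below 0.2 rad/s and linear speed of rod below 0.02 m/s); the robot touches nothing.
It fails at once if the jar is pushed more than 25 mm from its place (distance of jar from where it was at the start of the episode above 0.025 m).
It fails at once if the spatula is pushed more than 25 mm from its place (distance of spatula from where it was at the start of the episode above 0.025 m).
It also fails if it takes over 72 s, if anything falls off the work surface, if the arm or the gripper's body presses on something with over 40 N, if the wrist force passes 120 N, or if a joint passes its speed limit or range.

ROBOT

A 7-joint arm with a two-finger parallel gripper is mounted at the origin on the work surface. World frame = base frame: x ahead of the robot, y to its left, z up, the work surface at z = 0. Lengths are in mm, angles in rad, forces in N, time in s.
With the tool pointing down it reaches from about 400 to 900 mm from the base axis. Payload 5.6 kg.
Tool frame: the origin (TCP) lies between the finger pads; the fingertips stand 8 mm ahead of it and the grasp point (between the pads) lies 11 mm behind it; z points along the fingers, y is the direction in which the jaws open and shut (so a half turn about z gives the same grasp; the last joint's range is limited). The gripper opens to 92 mm and grips with 3 to 60 N. Pads are 20 mm wide; open, the fingers measure 128 mm over their backs; the gripper's body (75 mm by 189 mm) begins 69 mm behind the grasp point.
Start: joints at [1.297, 0.468, -0.012, 1.603, 0.006, 1.071, -0.056], TCP at [148.649, -632.781, 222.592] pointing down, gripper open.
Joint ranges: [-2.53, 2.53], [-0.31, 2.02], [-1.57, 1.55], [0.28, 2.44], [-1.29, 4.43], [0.15, 1.84], [-2.92, 2.92]. Speed limits (rad/s): [2.57, 2.57, 3.14, 3.14, 3.14, 3.14, 3.14].

INTERFACE

Orientations are given as a unit quaternion [x, y, z, w].
In Python, from rig import ctrl gives the robot as it stands.
- The arm moves only by the tool drive_tool, never from a script. Its argument "motion" is one flat list of numbers, 6 for each row, row after row: the shift along the tool's x, y, z normalised to -1 to 1, where 1 is 600 mm, then the turn, a rotation vector about the tool's x, y, z normalised to -1 to 1, where 1 is 90 degrees. In form: [x, y, z, ax, ay, az, x, y, z, ax, ay, az, ...]. A call has 1 to 5 rows; each row shifts and turns the commanded pose from where the row before left it, along the tool's axes as they then stand; what a row does not reach is not made up. A row lasts 1/8 s, in which the tool goes at most 62.5 mm and 10.7 degrees, less where a joint would pass 70% of its speed; a pose out of reach is approached as far as the arm can. A call with a number of a shift or a turn outside -1 to 1 is refused whole. A call with a gripper value outside its range is refused whole. "hand" is the closure, from 0 (fully open) to 1 (shut), set as the call begins (left out, the last holds). The fingers move at their own pace and stop on an object; "newtons" is the grip in N (left out, the last holds). Time passes only in rows, so rows that do not move let the fingers close. It gives the time, the measured TCP pose, the force and the opening at its end, in the units of the state.
- ctrl.state(): the state, without advancing time (a new reading comes with each control period).
- ctrl.grab_frame(name): name is "scene" or "top" or "wrist"; returns (picture, depth): 384x512x3 uint8, red, green, blue; 384x512 float32, mm along the optical axis (not along the pixel's ray), 0 where there is no reading.
- ctrl.camera_info(name): a dict with "fx", "fy", "cx", "cy" (pixels), "rvec" (rotation vector, rad) and "tvec" (3), from world to camera coordinates, as OpenCV has them. Camera axes: x right, y down, z forward; pixel columns grow to the right and rows downward; lengths in mm; the calibration is good to about 2 mm. A picture is of the moment at which its call begins: read the wrist's pose just before it. camera_info takes no time and is no camera call; for the wrist camera it gives the pose at the moment of the call.
- ctrl.close_job(): hands the job in, once; it reports no verdict.
The state is a dict: "t": time; "qpos": joint angles; "qd": joint speeds; "joint_torque": joint torques, N m; "tcp_pos": TCP position; "orientation": TCP orientation; "contact_force": force on the tool from outside, world axes, zero at the start; "ft_torque": the same for the moment, N m; "gripper_width": finger opening in mm.
Only numpy, scipy, OpenCV 4.12 (cv2) and the standard library are available. Lean on these libraries where they do the work, as an engineer would, in place of code of your own. Each camera call takes 0.05 s, during which the arm holds its last target.

## Working session

There is one attempt and no reset: what is moved stays moved. The work goes in short steps, Python scripts to look and compute and a tool call to move; the robot and the scene stay as the last step left them, time stands still between calls to the robot, and variables do not carry over. Pictures are saved under pics/ and viewed, and the job is handed in when it is done.

Besides the shell and the picture viewer there is one more tool, called as a command line: name --argument value ..., lists and objects as JSON in quotes. drive_tool: Moves the arm, as the interface text tells. Its arguments: {"type":"object","properties":{"motion":{"type":"array","items":{"type":"number","minimum":-1,"maximum":1}},"hand":{"type":"number"},"newtons":{"type":"number"}},"required":["motion"]}

```bash
ls; mkdir -p pics; cat > h.py <<'E'
import numpy as np, cv2
from rig import ctrl
from scipy.spatial.transform import Rotation as R
def grab(n,f=None):
    info=ctrl.camera_info(n); p,d=ctrl.grab_frame(n)
    if f: cv2.imwrite('pics/'+f+'.png',p[:,:,::-1]); np.savez('pics/'+f+'.npz',p=p,d=d,**{k:np.array(v) for k,v in info.items()})
    return p,d,info
def load(f):
    z=np.load('pics/'+f+'.npz'); return z['p'],z['d'],{k:z[k] for k in ('fx','fy','cx','cy','rvec','tvec')}
def ray(i,u,v):
    Rm=R.from_rotvec(np.ravel(i['rvec'])).as_matrix(); t=np.ravel(i['tvec'])
    o=-Rm.T@t; d=Rm.T@np.array([(u-i['cx'])/i['fx'],(v-i['cy'])/i['fy'],1.]); return o,d
def onz(i,u,v,z):
    o,d=ray(i,u,v); return o+d*(z-o[2])/d[2]
def pts(i,dep):
    h,w=dep.shape; v,u=np.mgrid[:h,:w]; Rm=R.from_rotvec(np.ravel(i['rvec'])).as_matrix(); t=np.ravel(i['tvec'])
    c=np.stack([(u-i['cx'])/i['fx']*dep,(v-i['cy'])/i['fy']*dep,dep],-1)
    return (c-t)@Rm
def proj(i,P):
    return cv2.projectPoints(np.float64(P).reshape(-1,1,3),np.float64(i['rvec']),np.float64(i['tvec']),np.array([[i['fx'],0,i['cx']],[0,i['fy'],i['cy']],[0,0,1.]]),None)[0][:,0]
E
python3 - <<'E'
from h import *
print(ctrl.state())
for n in('scene','top','wrist'):
    p,d,i=grab(n,n+'0'); print(n,i,d.min(),d.max())
E
```

```text
pics
{'t': 0.0, 'qpos': array([ 1.29697809,  0.46838139, -0.01158423,  1.60359805,  0.00601754,
        1.07138936, -0.05632395]), 'qd': array([-0.0004858 ,  0.00041045, -0.00211916, -0.00036628, -0.00175607,
        0.00160689,  0.00032427]), 'joint_torque': array([-4.80223189e-04, -5.20572102e+01, -1.26605399e-02, -2.43753129e+01,
       -5.66201471e-02,  1.70908752e-02,  1.49656616e-04]), 'tcp_pos': array([ 148.49327682, -632.24087516,  221.64818043]), 'orientation': array([ 9.93352919e-01,  1.15105256e-01, -1.72439253e-04, -8.53908336e-04]), 'contact_force': array([-0.42873233, -0.33458304,  0.40280823]), 'ft_torque': array([-0.01404045,  0.01812926, -0.01732485]), 'gripper_width': 91.87519814082569}
scene {'fx': 413.80252657470606, 'fy': 413.80252657470606, 'cx': 254.78588234679333, 'cy': 199.04739157366916, 'rvec': array([ 1.87278272,  1.72284003, -0.6476533 ]), 'tvec': array([ -44.33900731, -336.53495945, 1455.40830989])} 0.0 2189.918
top {'fx': 347.2287670684592, 'fy': 347.2287670684592, 'cx': 259.6314407747789, 'cy': 184.8429683032821, 'rvec': array([ 2.19435495, -2.18887688,  0.04655639]), 'tvec': array([ 15.40738263, 534.35283774, 763.32255857])} 0.0 1578.6263
wrist {'fx': 308.4132408657448, 'fy': 308.4132408657448, 'cx': 257.8449744171666, 'cy': 189.30673121006834, 'rvec': array([-2.2755527 ,  1.80210511,  0.26713917]), 'tvec': array([-648.88389089,  -33.56115171,  392.81972044])} 0.0 1343.9164
```

View pics/top0.png

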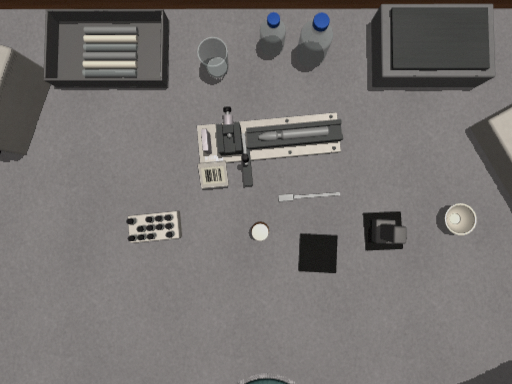

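View pics/scene0.png

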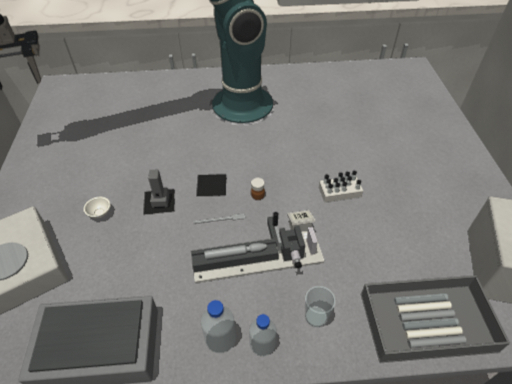

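```bash
python3 - <<'E'
from h import *
p,d,i=load('top0'); print(ray(i,256,192))
for n,u,v,z in [('reader pad',384,231,4),('other pad',318,253,4),('jar',260,232,55),('spat',310,196,3),('label',213,175,48),('knob',245,156,105),('plungerknob',227,110,60)]:
    print(n,onz(i,u,v,z).round(0), d[v,u], pts(i,d)[v,u].round(1))
big=cv2.resize(p[95:255,180:420],None,fx=3.3,fy=3.3,interpolation=cv2.INTER_CUBIC);cv2.imwrite('pics/top0b.png',big[:,:,::-1])
p,d,i=load('scene0');print(ray(i,256,192))
big=cv2.resize(p[150:290,120:360],None,fx=3.3,fy=3.3,interpolation=cv2.INTER_CUBIC);cv2.imwrite('pics/scene0b.png',big[:,:,::-1])
E
```

```text
(array([494.85580648,  10.21700315, 789.58534352]), array([ 0.03016952,  0.01881011, -0.99963504]))
reader pad [ 432. -263.    4.] 723.97986 [ 436.2 -243.2   59.5]
other pad [ 382. -114.    4.] 779.33887 [ 382.  -114.6    2.4]
jar [433.  15.  55.] 731.22473 [432.8  15.4  54.3]
spat [510. -97.   3.] 784.1947 [509.8 -97.    4.2]
label [553. 116.  48.] 745.6138 [553.6 116.7  46.9]
knob [587.  45. 105.] 688.63855 [586.9  45.1 105. ]
plungerknob [691.  86.  60.] 745.29315 [692.9  86.9  54. ]
(array([1206.85697383,  -49.2049219 ,  880.06260879]), array([-0.66513353,  0.05318582, -0.74502839]))
```

View pics/wrist0.png

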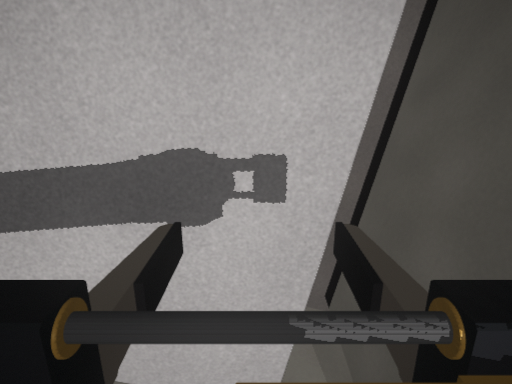

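View pics/top0b.png

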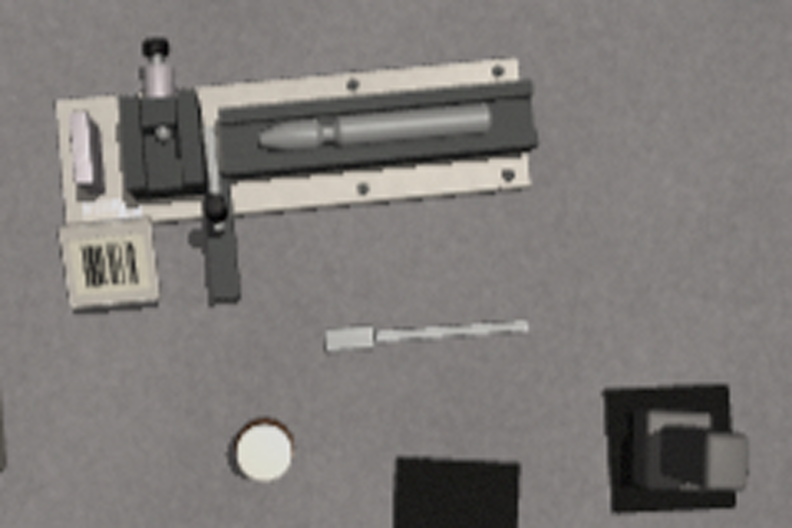

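View pics/scene0b.png

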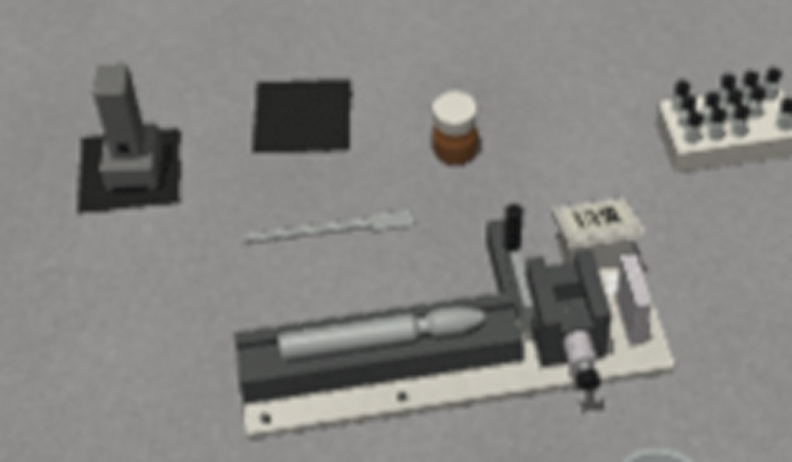

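```bash
python3 - <<'E'
from h import *
for f in('top0','scene0'):
    p,d,i=load(f);P=pts(i,d);hsv=cv2.cvtColor(p,cv2.COLOR_RGB2HSV)
    ok=d>0
    def box(m,n):
        q=P[m]; r=cv2.minAreaRect(q[:,:2].astype(np.float32)); b=cv2.boxPoints(r)
        print(f,n,m.sum(),'mean',q.mean(0).round(1),'rect',np.round(r[0],1),np.round(r[1],1),round(r[2],2))
    reg=(P[...,0]>500)&(P[...,0]<720)&(P[...,1]>-180)&(P[...,1]<170)&ok
    box(reg&(P[...,2]>66)&(P[...,2]<75)&(P[...,1]<110)&(P[...,1]>55),'blocktop')
    box(reg&(P[...,2]>90)&(P[...,2]<112),'knob')
    m=reg&(P[...,2]>49)&(P[...,2]<60)&(P[...,1]<30)&(P[...,1]>-170)&(P[...,0]>590); box(m,'rod')
    box(reg&(P[...,2]>58)&(P[...,1]>112)&(P[...,0]>590),'stop')
    lab=reg&(P[...,0]<585)&(P[...,1]>75)&(P[...,2]>25)&(hsv[...,2]>150); box(lab,'label')
    q=P[lab];A=np.c_[q[:,:2],np.ones(len(q))];c=np.linalg.lstsq(A,q[:,2],rcond=None)[0];n=np.array([-c[0],-c[1],1]);n/=np.linalg.norm(n);print('n',n,np.degrees(np.arccos(n[2])))
    box(ok&(P[...,0]>380)&(P[...,0]<500)&(P[...,1]>-340)&(P[...,1]<-180)&(P[...,2]>104)&(P[...,2]<125),'readertop')
    box(ok&(P[...,0]>380)&(P[...,0]<500)&(P[...,1]>-340)&(P[...,1]<-180)&(P[...,2]>24)&(P[...,2]<45),'readerhead')
    box(ok&(P[...,0]>360)&(P[...,0]<500)&(P[...,1]>-340)&(P[...,1]<-190)&(P[...,2]<8)&(hsv[...,2]<40),'pad')
    # white plate
    m=reg&(P[...,2]<20)&(hsv[...,2]>140)&(P[...,0]>570);box(m,'plate')
E
```

```text
top0 blocktop 353 mean [633.3  82.7  69. ] rect [633.2  82.5] [60.3 49.9] 5.37
top0 knob 41 mean [585.4  46.6 102.6] rect [585.7  46.6] [11.5 12.2] 44.11
top0 rod 468 mean [644.7 -59.7  52.2] rect [644.4 -55.3] [ 18.  147.3] 5.16
top0 stop 133 mean [627.3 133.2  64.5] rect [627.4 133.6] [44.8 12.1] 5.67
top0 label 523 mean [556.9 116.9  47.8] rect [556.7 117.5] [53. 59.] 5.59
n [-0.40462363 -0.03582703  0.91378123] 23.966765458058756
top0 readertop 244 mean [ 434.6 -253.5  111.6] rect [ 433.8 -256. ] [27.8 33.1] 88.14
top0 readerhead 267 mean [ 437.5 -246.2   32.3] rect [ 434.5 -254.7] [43.9 51.9] 87.0
top0 pad 652 mean [ 434.2 -252.8    2.6] rect [ 432.6 -260. ] [81.6 83.6] 2.73
top0 plate 2000 mean [637.9  -5.4  10.9] rect [641.5  -3.9] [ 90.1 322.6] 5.42
scene0 blocktop 242 mean [635.5  81.9  69.2] rect [634.2  81.7] [63.2 51.1] 4.61
scene0 knob 33 mean [590.2  45.6 100.6] rect [588.   45.7] [10.1 13.6] 89.98
scene0 rod 331 mean [648.1 -62.6  52.5] rect [646.8 -56.9] [ 19.9 146.1] 5.52
scene0 stop 92 mean [631.8 132.4  64.6] rect [630.8 133. ] [46.2 12.2] 4.01
scene0 label 202 mean [561.8 117.4  49.5] rect [556.8 117.8] [53.2 58.4] 4.17
n [-0.40072268 -0.03317102  0.91559872] 23.70910285174864
scene0 readertop 109 mean [ 439.1 -254.6  111.8] rect [ 436.9 -255.8] [35.1 25.6] 0.85
scene0 readerhead 173 mean [ 447.5 -251.8   32.9] rect [ 437.4 -255.8] [43.7 53. ] 88.15
scene0 pad 234 mean [ 443.3 -259.2    3.1] rect [ 434.9 -259.1] [76.7 78.2] 3.49
scene0 plate 3527 mean [667.6  -7.4   3.4] rect [645.  -5.] [349.8 149.9] 89.98
```

```bash
cat > plan.py <<'E'
import sys
from h import *
# usage plan.py x y z [yawdeg tiltdeg]; tool x = yaw dir, tilt>0: tool top leans back toward robot (-toolx)
a=[float(v) for v in sys.argv[1:]]
s=ctrl.state(); p=np.array(s['tcp_pos']); Rc=R.from_quat(s['orientation'])
if len(a)>3:
    Rt=R.from_euler('z',a[3],degrees=True)*R.from_euler('x',180,degrees=True)*R.from_euler('y',a[4],degrees=True)
else: Rt=Rc
tw=(Rc.inv()*Rt).as_rotvec(); dl=Rc.inv().apply(np.array(a[:3])-p)/600
print('t',round(s['t'],2),'tcp',p.round(1),'toolx',Rc.apply([1,0,0]).round(3),'toolz',Rc.apply([0,0,1]).round(3),'F',s['contact_force'].round(1),'w',round(s['gripper_width'],1))
n=int(np.ceil(max(np.linalg.norm(dl)/.1,np.linalg.norm(tw)/(np.pi/2)/.115)))
print('shift in current tool frame(norm)',dl.round(4),'turn(norm)',(tw/(np.pi/2)).round(4),'rows',n,'per row',(dl/max(n,1)).round(4),(tw/(np.pi/2)/max(n,1)).round(4))
print('shift in target frame',(Rt.inv().apply(np.array(a[:3])-p)/600).round(4))
E
python3 plan.py 585.5 46.6 190 5.3 0
```

```text
t 0.15 tcp [ 148.6 -632.3  221.8] toolx [ 0.973  0.229 -0.   ] toolz [-0.     0.001 -1.   ] F [-0.3  0.5  0.2] w 91.7
shift in current tool frame(norm) [ 0.9677 -0.935   0.0543] turn(norm) [-0.0009  0.0001  0.088 ] rows 14 per row [ 0.0691 -0.0668  0.0039] [-0.0001  0.      0.0063]
shift in target frame [ 0.8297 -1.0595  0.0531]
```

drive_tool --motion '[0, 0, 0, 0, 0, 0.088, 0.06, -0.076, 0, 0, 0, 0, 0.06, -0.076, 0, 0, 0, 0, 0.06, -0.076, 0, 0, 0, 0, 0.06, -0.076, 0, 0, 0, 0]' --hand 0.3 --newtons 25

```text
t: 0.78
tcp_pos: [276.0, -436.1, 222.5]
orientation: [0.999, 0.046, -0.0, -0.0]
contact_force: [1.1, -0.1, 0.2]
gripper_width: 64.4
```

drive_tool --motion '[0.06, -0.076, 0, 0, 0, 0, 0.06, -0.076, 0, 0, 0, 0, 0.06, -0.076, 0, 0, 0, 0, 0.06, -0.076, 0, 0, 0, 0, 0.06, -0.076, 0, 0, 0, 0]'

```text
t: 1.4
tcp_pos: [434.0, -192.6, 222.7]
orientation: [0.999, 0.046, 0.0, 0.0]
contact_force: [1.1, -0.0, -0.5]
gripper_width: 64.2
```

drive_tool --motion '[0.06, -0.076, 0, 0, 0, 0, 0.06, -0.076, 0, 0, 0, 0, 0.06, -0.076, 0, 0, 0, 0, 0.04, -0.05, 0, 0, 0, 0, 0, 0, 0, 0, 0, 0]'

```text
t: 2.02
tcp_pos: [550.2, -12.4, 222.2]
orientation: [0.999, 0.049, -0.0, -0.001]
contact_force: [-0.4, 0.0, -0.2]
gripper_width: 64.3
```

```bash
python3 plan.py 585.5 46.6 160 5.3 0; python3 - <<'E'
from h import *
grab('wrist','wrist1')
E
```

```text
t 2.02 tcp [550.2 -12.4 222.2] toolx [0.995 0.098 0.   ] toolz [-0.     0.002 -1.   ] F [-0.4  0.  -0.2] w 64.3
shift in current tool frame(norm) [ 0.0682 -0.0919  0.1038] turn(norm) [-0.0011 -0.      0.0036] rows 2 per row [ 0.0341 -0.046   0.0519] [-0.0005 -0.      0.0018]
shift in target frame [ 0.0677 -0.0925  0.1037]
```

View pics/wrist1.png

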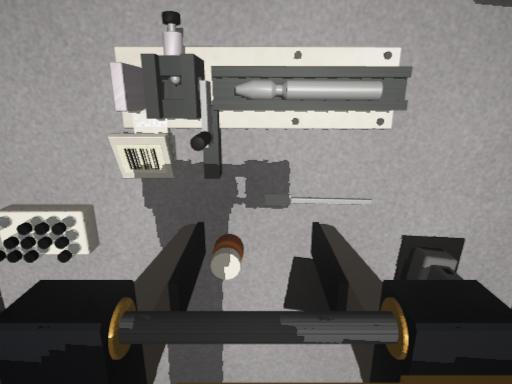

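drive_tool --motion '[0.034, -0.046, 0, 0, 0, 0.002, 0.034, -0.046, 0, 0, 0, 0.002, 0, 0, 0.05, 0, 0, 0, 0, 0, 0.05, 0, 0, 0, 0, 0, 0, 0, 0, 0]'

```text
t: 2.7
tcp_pos: [582.9, 40.6, 160.4]
orientation: [0.999, 0.042, -0.003, 0.001]
contact_force: [0.1, -0.3, 0.8]
gripper_width: 64.5
```

```bash
python3 plan.py 585.5 46.6 92 5.3 0; python3 - <<'E'
from h import *
p,d,i=grab('wrist','wrist2')
P=pts(i,d);m=(d>0)&(P[...,2]>90)&(P[...,2]<112)&(abs(P[...,0]-585)<30)&(abs(P[...,1]-46)<30)
q=P[m];print(m.sum(),cv2.minAreaRect(q[:,:2].astype(np.float32)),q.mean(0))
m=(d>0)&(P[...,2]>50)&(P[...,2]<75)&(P[...,0]>605)&(P[...,1]>50)&(P[...,1]<112)
q=P[m];print(m.sum(),cv2.minAreaRect(q[:,:2].astype(np.float32)))
E
```

```text
t 2.7 tcp [582.9  40.6 160.4] toolx [ 0.996  0.084 -0.005] toolz [-0.005 -0.001 -1.   ] F [ 0.1 -0.3  0.8] w 64.5
shift in current tool frame(norm) [ 0.0058 -0.0096  0.114 ] turn(norm) [ 0.0005  0.0035 -0.0053] rows 2 per row [ 0.0029 -0.0048  0.057 ] [ 0.0002  0.0017 -0.0027]
shift in target frame [ 0.0052 -0.0095  0.114 ]
336 ((585.4190063476562, 47.106239318847656), (13.2206392288208, 13.199800491333008), 52.42585754394531) [586.82506499  47.08258507 103.13188985]
4720 ((652.9939575195312, 80.02197265625), (95.95454406738281, 59.86383056640625), 0.0756353959441185)
```

View pics/wrist2.png

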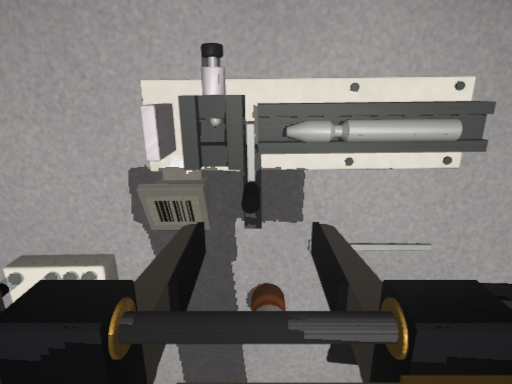

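drive_tool --motion '[0.005, -0.01, 0.04, 0, 0.003, -0.005, 0, 0, 0.04, 0, 0, 0, 0, 0, 0.046, 0, 0, 0, 0, 0, 0, 0, 0, 0]'

```text
t: 3.25
tcp_pos: [587.1, 48.1, 86.7]
orientation: [0.999, 0.047, 0.001, 0.0]
contact_force: [-0.7, -0.3, 0.3]
gripper_width: 63.9
```

drive_tool --motion '[0, 0, 0, 0, 0, 0, 0, 0, 0, 0, 0, 0, 0, 0, 0, 0, 0, 0, 0, 0, 0, 0, 0, 0]' --hand 1 --newtons 25

```text
t: 3.75
tcp_pos: [587.9, 49.0, 87.4]
orientation: [0.999, 0.047, 0.003, -0.0]
contact_force: [-0.0, -0.4, -0.4]
gripper_width: 26.0
```

```bash
python3 plan.py 543.7 43 84 5.3 0
```

```text
t 3.75 tcp [587.9  49.   87.4] toolx [0.996 0.094 0.005] toolz [ 0.005  0.    -1.   ] F [-0.  -0.4 -0.4] w 26.0
shift in current tool frame(norm) [-0.0744  0.003   0.0053] turn(norm) [ 0.0001 -0.0034  0.001 ] rows 1 per row [-0.0744  0.003   0.0053] [ 0.0001 -0.0034  0.001 ]
shift in target frame [-0.0743  0.0031  0.0057]
```

drive_tool --motion '[0, 0, 0, 0, 0, 0, 0, 0, 0, 0, 0, 0, 0, 0, 0, 0, 0, 0]'

```text
t: 4.12
tcp_pos: [587.9, 47.1, 87.1]
orientation: [0.999, 0.046, 0.002, 0.001]
contact_force: [-0.7, -5.6, 1.4]
gripper_width: 13.2
```

drive_tool --motion '[-0.015, 0.002, 0, 0, 0, 0, -0.02, 0, 0, 0, 0, 0, -0.02, 0, 0, 0, 0, 0, -0.016, 0, 0, 0, 0, 0, 0, 0, 0, 0, 0, 0]'

```text
t: 4.75
tcp_pos: [550.1, 43.5, 87.3]
orientation: [0.999, 0.047, 0.008, -0.001]
contact_force: [15.9, -2.8, -12.5]
gripper_width: 13.0
```

```bash
python3 plan.py 543.7 43 87 5.3 0
```

```text
t 4.75 tcp [550.1  43.5  87.3] toolx [0.995 0.093 0.016] toolz [ 0.016  0.002 -1.   ] F [ 15.9  -2.8 -12.5] w 13.0
shift in current tool frame(norm) [-0.0107 -0.0002  0.0004] turn(norm) [-0.0004 -0.0104  0.0007] rows 1 per row [-0.0107 -0.0002  0.0004] [-0.0004 -0.0104  0.0007]
shift in target frame [-0.0107 -0.0001  0.0005]
```

drive_tool --motion '[-0.004, 0, 0, 0, 0, 0, -0.003, 0, 0, 0, 0, 0, 0, 0, 0, 0, 0, 0]'

```text
t: 5.12
tcp_pos: [549.6, 43.5, 87.5]
orientation: [0.999, 0.047, 0.012, -0.001]
contact_force: [24.2, -2.6, -21.0]
gripper_width: 13.2
```

```bash
python3 - <<'E'
from h import *
p,d,i=grab('top','top1');P=pts(i,d)
cv2.imwrite('pics/top1b.png',cv2.resize(p[95:255,160:400],None,fx=3.3,fy=3.3)[:,:,::-1])
p,d,i=grab('scene','scene1')
cv2.imwrite('pics/scene1b.png',cv2.resize(p[150:290,120:360],None,fx=3.3,fy=3.3)[:,:,::-1])
E
```

```text
(no output)
```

View pics/scene1b.png

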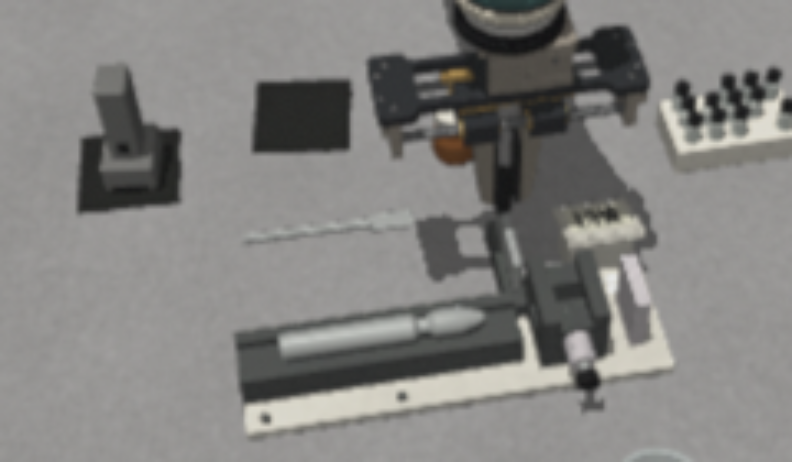

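drive_tool --motion '[0.007, 0, 0, 0, 0, 0, 0, 0, 0, 0, 0, 0]' --hand 0.55

```text
t: 5.48
tcp_pos: [544.3, 44.9, 86.5]
orientation: [0.999, 0.047, 0.002, -0.001]
contact_force: [-0.1, -0.1, -0.4]
gripper_width: 30.9
```

drive_tool --motion '[0, 0, -0.03, 0, 0, 0, 0, 0, -0.08, 0, 0, 0, 0, 0, -0.06, 0, 0, 0, 0, 0, 0, 0, 0, 0]'

```text
t: 5.98
tcp_pos: [546.5, 44.6, 192.9]
orientation: [0.999, 0.047, 0.006, -0.0]
contact_force: [-0.2, -0.4, -0.8]
gripper_width: 41.3
```

```bash
python3 - <<'E'
from h import *
p,d,i=grab('wrist','wrist3')
P=pts(i,d);m=(d>0)&(P[...,2]>90)&(P[...,2]<112)&(abs(P[...,0]-550)<35)&(abs(P[...,1]-46)<30)
q=P[m];print(m.sum(),cv2.minAreaRect(q[:,:2].astype(np.float32)),q.mean(0))
# rod pts
m=(d>0)&(P[...,2]>48.5)&(P[...,2]<58)&(P[...,0]>630)&(P[...,0]<660)&(P[...,1]<25)&(P[...,1]>-150)
q=P[m];print(m.sum(),cv2.minAreaRect(q[:,:2].astype(np.float32)))
E
python3 plan.py 655.5 -157 140 5.3 0
```

```text
252 ((548.1185302734375, 43.277801513671875), (13.474306106567383, 12.870443344116211), 53.4783821105957) [549.42105824  43.61513263 103.33839705]
2967 ((642.6150512695312, -54.327003479003906), (19.096017837524414, 150.00799560546875), 5.424628734588623)
t 6.03 tcp [545.3  44.1 190.8] toolx [0.996 0.094 0.008] toolz [ 0.008  0.    -1.   ] F [-0.8  0.3 -0.2] w 41.2
shift in current tool frame(norm) [0.1506 0.351  0.086 ] turn(norm) [ 0.0003 -0.005   0.0013] rows 4 per row [0.0376 0.0878 0.0215] [ 0.0001 -0.0013  0.0003]
shift in target frame [0.1519 0.3508 0.0847]
```

View pics/wrist3.png

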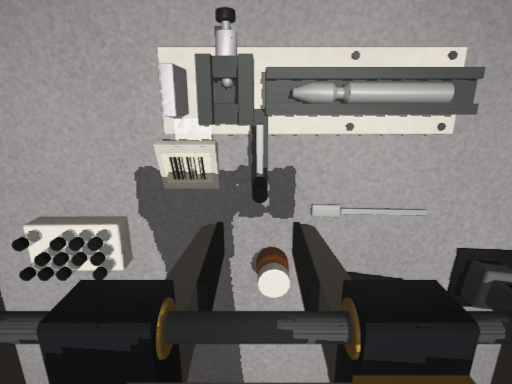

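```bash
python3 - <<'E'
from h import *
for n in('top','scene','wrist'):
    p,d,i=grab(n,n+'4')
    P=pts(i,d);m=(d>0)&(P[...,2]>88)&(P[...,2]<108)&(abs(P[...,0]-550)<20)&(abs(P[...,1]-43)<15)
    q=P[m];print(n,m.sum(),m.sum() and (cv2.minAreaRect(q[:,:2].astype(np.float32)),q.mean(0)))
E
```

```text
top 0 0
scene 37 (((552.8124389648438, 42.6494140625), (10.180571556091309, 13.05211067199707), 84.0810775756836), array([553.69911336,  42.6372846 ,  98.72834771]))
wrist 273 (((548.3461303710938, 43.67671585083008), (12.891575813293457, 13.171073913574219), 3.4080729484558105), array([549.55762052,  43.75020204, 102.74768677]))
```

```bash
python3 plan.py 573 45.6 120 5.3 0
```

```text
t 6.17 tcp [543.9  43.7 188. ] toolx [0.996 0.094 0.003] toolz [ 0.003  0.    -1.   ] F [-0.1  0.8 -0.1] w 41.6
shift in current tool frame(norm) [0.0483 0.0014 0.1134] turn(norm) [ 0.     -0.0017  0.0011] rows 2 per row [0.0241 0.0007 0.0567] [ 0.     -0.0008  0.0006]
shift in target frame [0.0486 0.0013 0.1133]
```

drive_tool --motion '[0.05, 0.001, 0, 0, 0, 0, 0, 0, 0.06, 0, 0, 0, 0, 0, 0.053, 0, 0, 0, 0, 0, 0, 0, 0, 0]' --hand 1

```text
t: 6.68
tcp_pos: [572.4, 45.8, 117.7]
orientation: [0.999, 0.047, -0.002, -0.0]
contact_force: [-0.1, -0.3, 0.5]
gripper_width: 3.4
```

drive_tool --motion '[0, 0, 0.035, 0, 0, 0, 0, 0, 0.03, 0, 0, 0, -0.004, 0, 0, 0, 0, 0, -0.004, 0, 0, 0, 0, 0, 0, 0, 0, 0, 0, 0]'

```text
t: 7.3
tcp_pos: [570.9, 45.7, 82.9]
orientation: [0.999, 0.047, 0.003, -0.0]
contact_force: [-0.1, -0.3, 0.6]
gripper_width: 0.3
```

drive_tool --motion '[-0.005, 0, 0, 0, 0, 0, -0.004, 0, 0, 0, 0, 0, -0.003, 0, 0, 0, 0, 0, 0, 0, 0, 0, 0, 0]'

```text
t: 7.8
tcp_pos: [565.4, 45.1, 82.5]
orientation: [0.999, 0.047, 0.005, -0.0]
contact_force: [5.2, 0.7, -2.7]
gripper_width: 0.2
```

drive_tool --motion '[-0.004, 0, 0, 0, 0, 0, -0.003, 0, 0, 0, 0, 0, 0, 0, 0, 0, 0, 0]'

```text
t: 8.18
tcp_pos: [565.2, 45.1, 82.9]
orientation: [0.999, 0.047, 0.009, -0.001]
contact_force: [16.4, 1.8, -12.5]
gripper_width: 0.7
```

drive_tool --motion '[0.015, 0, 0, 0, 0, 0, 0, 0, -0.05, 0, 0, 0, 0, 0, -0.06, 0, 0, 0, 0, 0, 0, 0, 0, 0]'

```text
t: 8.68
tcp_pos: [569.3, 45.7, 150.6]
orientation: [0.999, 0.047, 0.004, -0.0]
contact_force: [0.5, -0.1, -0.1]
gripper_width: 0.8
```

```bash
python3 plan.py 653 -161 100 5.3 0
```

```text
t 8.68 tcp [569.3  45.7 150.6] toolx [0.996 0.094 0.009] toolz [ 0.009  0.001 -1.   ] F [ 0.5 -0.1 -0.1] w 0.8
shift in current tool frame(norm) [0.1058 0.3561 0.0854] turn(norm) [ 0.0002 -0.0056  0.001 ] rows 4 per row [0.0264 0.089  0.0214] [ 0.0001 -0.0014  0.0003]
shift in target frame [0.1071 0.3559 0.0844]
```

drive_tool --motion '[0.027, 0.089, 0, 0, -0.006, 0, 0.027, 0.089, 0, 0, 0, 0, 0.027, 0.089, 0.02, 0, 0, 0, 0.026, 0.089, 0.05, 0, 0, 0, 0, 0, 0, 0, 0, 0]'

```text
t: 9.3
tcp_pos: [648.5, -166.9, 101.2]
orientation: [0.999, 0.043, -0.006, 0.001]
contact_force: [-0.6, 1.5, 0.5]
gripper_width: 0.3
```

```bash
python3 - <<'E'
from h import *
p,d,i=grab('wrist','wrist5')
P=pts(i,d)
m=(d>0)&(P[...,2]>48.5)&(P[...,2]<58)&(P[...,0]>620)&(P[...,0]<665)&(P[...,1]<25)&(P[...,1]>-145)
q=P[m];print(m.sum(),m.sum() and cv2.minAreaRect(q[:,:2].astype(np.float32)))
E
python3 plan.py 653 -161 54 5.3 0
```

```text
4472 ((643.339599609375, -54.599151611328125), (19.283016204833984, 150.21884155273438), 5.464849472045898)
t 9.35 tcp [ 649.2 -163.   102.9] toolx [ 0.996  0.09  -0.01 ] toolz [-0.011  0.    -1.   ] F [0.2 0.4 0.5] w 0.4
shift in current tool frame(norm) [ 0.0074 -0.0027  0.0814] turn(norm) [-0.0007  0.0067 -0.0016] rows 1 per row [ 0.0074 -0.0027  0.0814] [-0.0007  0.0067 -0.0016]
shift in target frame [ 0.0065 -0.0027  0.0815]
```

View pics/wrist5.png

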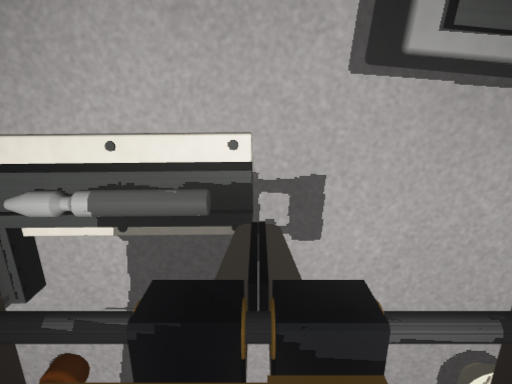

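drive_tool --motion '[0.006, -0.003, 0.03, 0, 0.006, 0, 0, 0, 0.03, 0, 0, 0, 0, 0, 0.018, 0, 0, 0, 0, 0, 0, 0, 0, 0]'

```text
t: 9.85
tcp_pos: [654.1, -157.9, 58.4]
orientation: [0.999, 0.047, 0.001, -0.0]
contact_force: [-0.0, 0.1, -0.1]
gripper_width: -0.0
```

```bash
python3 plan.py 653 -161 53.5 5.3 0
```

```text
t 9.85 tcp [ 654.1 -157.9   58.4] toolx [0.996 0.095 0.003] toolz [ 0.003  0.001 -1.   ] F [-0.   0.1 -0.1] w -0.0
shift in current tool frame(norm) [-0.0023  0.0049  0.0082] turn(norm) [-0.0004 -0.0017  0.0015] rows 1 per row [-0.0023  0.0049  0.0082] [-0.0004 -0.0017  0.0015]
shift in target frame [-0.0023  0.0049  0.0082]
```

drive_tool --motion '[0, 0, 0.007, 0, 0, 0, -0.002, -0.01, 0, 0, 0, 0, 0, -0.02, 0, 0, 0, 0, 0, -0.02, 0, 0, 0, 0, 0, 0, 0, 0, 0, 0]'

```text
t: 10.48
tcp_pos: [651.1, -126.7, 55.5]
orientation: [0.999, 0.048, 0.003, -0.001]
contact_force: [0.1, 0.2, 0.2]
gripper_width: 0.2
```

```bash
python3 plan.py 647 -82 54 5.4 0
```

```text
t 10.47 tcp [ 651.1 -126.7   55.5] toolx [0.995 0.096 0.005] toolz [ 0.005  0.001 -1.   ] F [0.1 0.2 0.2] w 0.2
shift in current tool frame(norm) [ 0.0004 -0.0748  0.0026] turn(norm) [-0.0006 -0.0032  0.0014] rows 1 per row [ 0.0004 -0.0748  0.0026] [-0.0006 -0.0032  0.0014]
shift in target frame [ 0.0003 -0.0748  0.0026]
```

```bash
python3 - <<'E'
from h import *
p,d,i=grab('wrist','wrist6')
P=pts(i,d)
m=(d>0)&(P[...,2]>48.5)&(P[...,2]<58)&(P[...,0]>620)&(P[...,0]<665)&(P[...,1]<45)&(P[...,1]>-125)
q=P[m];print(m.sum(),m.sum() and cv2.minAreaRect(q[:,:2].astype(np.float32)))
E
```

```text
6416 ((643.2299194335938, -49.014137268066406), (19.67093276977539, 154.01028442382812), 5.71184778213501)
```

View pics/wrist6.png

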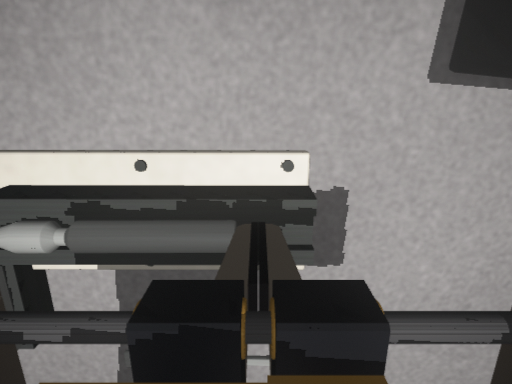

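drive_tool --motion '[0, -0.02, 0.001, 0, -0.002, 0, 0, -0.02, 0, 0, 0, 0, 0, -0.02, 0, 0, 0, 0, 0, -0.02, 0, 0, 0, 0, 0, 0, 0, 0, 0, 0]'

```text
t: 11.15
tcp_pos: [646.2, -78.3, 54.6]
orientation: [0.999, 0.048, 0.001, -0.001]
contact_force: [-0.7, -0.2, 0.4]
gripper_width: 0.2
```

```bash
python3 plan.py 643.5 -27.5 54 5.4 0
```

```text
t 11.15 tcp [646.2 -78.3  54.6] toolx [0.995 0.096 0.001] toolz [ 0.001  0.002 -1.   ] F [-0.7 -0.2  0.4] w 0.2
shift in current tool frame(norm) [ 0.0037 -0.0847  0.0012] turn(norm) [-0.0012 -0.0009  0.0014] rows 1 per row [ 0.0037 -0.0847  0.0012] [-0.0012 -0.0009  0.0014]
shift in target frame [ 0.0035 -0.0847  0.001 ]
```

drive_tool --motion '[0.001, -0.015, 0, 0, 0, 0, 0, -0.01, 0, 0, 0, 0, 0, -0.01, 0, 0, 0, 0, 0, -0.01, 0, 0, 0, 0, 0, 0, 0, 0, 0, 0]'

```text
t: 11.78
tcp_pos: [644.2, -55.2, 54.3]
orientation: [0.999, 0.047, 0.0, 0.001]
contact_force: [0.7, -4.4, 1.0]
gripper_width: 0.7
```

drive_tool --motion '[0, -0.01, 0, 0, 0, 0, 0, -0.01, 0, 0, 0, 0, 0, -0.01, 0, 0, 0, 0, 0, 0, 0, 0, 0, 0]'

```text
t: 12.28
tcp_pos: [642.3, -35.6, 54.3]
orientation: [0.999, 0.047, 0.0, -0.0]
contact_force: [-0.6, -2.9, 1.1]
gripper_width: 0.5
```

```bash
python3 plan.py 643.5 -27.5 54 5.4 0
```

```text
t 12.28 tcp [642.3 -35.6  54.3] toolx [0.996 0.094 0.001] toolz [ 0.001  0.001 -1.   ] F [-0.6 -2.9  1.1] w 0.5
shift in current tool frame(norm) [ 0.0032 -0.0133  0.0006] turn(norm) [-0.0004 -0.0004  0.0001] rows 1 per row [ 0.0032 -0.0133  0.0006] [-0.0004 -0.0004  0.0001]
shift in target frame [ 0.0032 -0.0133  0.0006]
```

drive_tool --motion '[0, -0.005, 0, 0, 0, 0, 0, -0.005, 0, 0, 0, 0, 0, -0.003, 0, 0, 0, 0, 0, 0, 0, 0, 0, 0]'

```text
t: 12.78
tcp_pos: [642.2, -34.3, 54.4]
orientation: [0.999, 0.045, 0.001, 0.003]
contact_force: [1.0, -13.1, 0.5]
gripper_width: 0.3
```

drive_tool --motion '[0, -0.003, 0, 0, 0, 0, 0, -0.003, 0, 0, 0, 0, 0, 0, 0, 0, 0, 0]'

```text
t: 13.15
tcp_pos: [642.1, -34.0, 54.5]
orientation: [0.999, 0.045, 0.001, 0.005]
contact_force: [2.0, -17.6, 0.8]
gripper_width: 0.3
```

```bash
python3 - <<'E'
from h import *
for n in('top','wrist','scene'):
    p,d,i=grab(n,n+'7')
    u,v=proj(i,[632,95,50])[0].astype(int) 
    print(n,u,v)
    c={'top':(95,255,160,400),'scene':(200,290,200,340),'wrist':(100,384,0,512)}[n]
    cv2.imwrite('pics/%s7b.png'%n,cv2.resize(p[c[0]:c[1],c[2]:c[3]],None,fx=3.3 if n=='top' else (5 if n=='scene' else 1.5),fy=3.3 if n=='top' else (5 if n=='scene' else 1.5),interpolation=cv2.INTER_CUBIC)[:,:,::-1])
E
python3 plan.py 643.5 -27.5 54 5.4 0
```

```text
top 223 138
wrist 38 237
scene 296 240
t 13.3 tcp [642.1 -34.   54.5] toolx [0.996 0.089 0.001] toolz [ 0.002 -0.01  -1.   ] F [  1.6 -17.2   0.4] w 0.9
shift in current tool frame(norm) [ 0.0033 -0.0107  0.0007] turn(norm) [ 0.0063 -0.0005 -0.0034] rows 1 per row [ 0.0033 -0.0107  0.0007] [ 0.0063 -0.0005 -0.0034]
shift in target frame [ 0.0034 -0.0106  0.0008]
```

View pics/wrist7b.png

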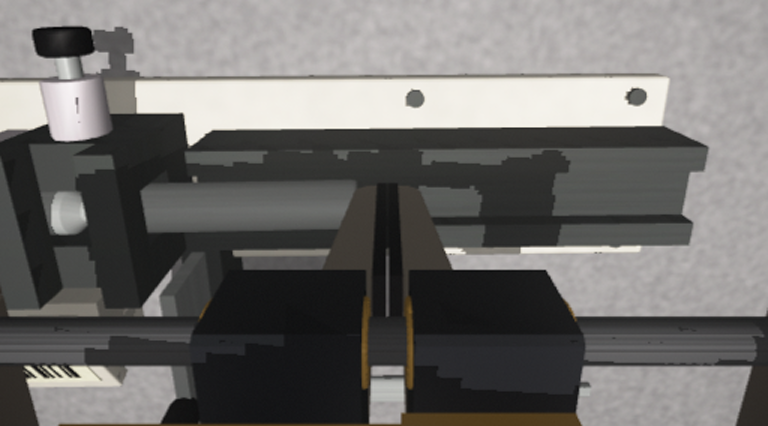

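View pics/scene7b.png

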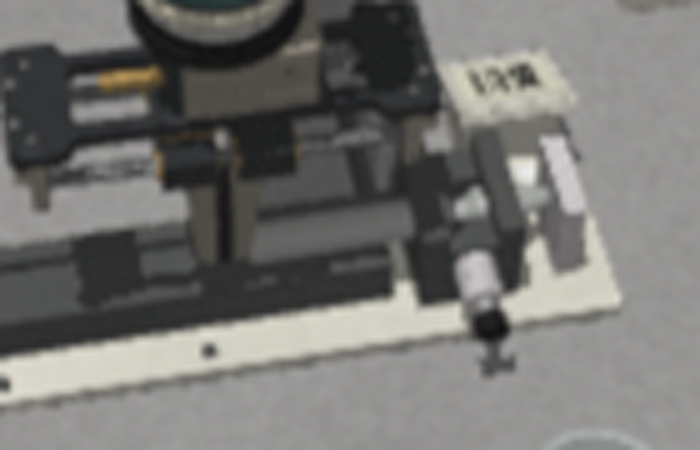

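```bash
python3 - <<'E'
from h import *
o=np.array([639.8,12.5]);a=np.radians(5.3);xh=np.array([np.cos(a),np.sin(a)]);yh=np.array([-np.sin(a),np.cos(a)])
for n in('wrist7','top7','scene7'):
    p,d,i=load(n);P=pts(i,d);L=np.stack([(P[...,:2]-o)@xh,(P[...,:2]-o)@yh,P[...,2]],-1)
    m=(d>0)&(abs(L[...,0])<12)&(L[...,2]>38)&(L[...,2]<60)&(L[...,1]>-60)&(L[...,1]<130)
    q=L[m]
    h=np.histogram(q[:,1],bins=np.arange(-60,131,5))
    print(n); 
    for k in range(len(h[0])):
        s=q[(q[:,1]>=h[1][k])&(q[:,1]<h[1][k+1])]
        if len(s): print(int(h[1][k]),len(s),'zmax',s[:,2].max().round(1),'xmean',s[:,0].mean().round(1),'xr',s[:,0].min().round(1),s[:,0].max().round(1))
E
```

```text
wrist7
-60 73 zmax 60.0 xmean 7.9 xr 6.0 11.9
-55 98 zmax 59.9 xmean 7.6 xr 6.1 12.0
-50 107 zmax 59.8 xmean 8.4 xr 6.8 12.0
-45 115 zmax 59.8 xmean 8.2 xr 6.1 12.0
-40 98 zmax 59.7 xmean 8.0 xr 5.9 12.0
-35 146 zmax 59.7 xmean 6.5 xr -0.2 12.0
-30 287 zmax 56.2 xmean 2.5 xr -10.3 12.0
-25 309 zmax 56.4 xmean 2.0 xr -10.2 11.9
-20 306 zmax 57.1 xmean 1.9 xr -10.1 12.0
-15 319 zmax 56.4 xmean 1.9 xr -11.7 12.0
-10 313 zmax 56.4 xmean 1.5 xr -11.2 11.9
-5 308 zmax 56.3 xmean 1.5 xr -11.3 11.9
0 305 zmax 56.5 xmean 1.5 xr -10.7 11.9
5 309 zmax 56.2 xmean 1.6 xr -10.1 12.0
10 306 zmax 56.3 xmean 1.6 xr -9.9 11.9
15 313 zmax 56.3 xmean 1.7 xr -12.0 11.8
20 329 zmax 56.6 xmean 1.3 xr -11.8 12.0
25 310 zmax 56.4 xmean 1.4 xr -11.0 11.9
30 309 zmax 56.5 xmean 1.2 xr -10.4 11.9
35 282 zmax 56.7 xmean 0.3 xr -10.9 7.3
40 287 zmax 59.5 xmean 0.6 xr -10.4 11.8
45 327 zmax 59.9 xmean 3.1 xr -12.0 12.0
50 2 zmax 49.2 xmean 5.6 xr 5.2 5.9
65 20 zmax 58.5 xmean 10.8 xr 9.5 12.0
70 113 zmax 58.4 xmean 1.8 xr -8.6 12.0
75 414 zmax 59.4 xmean -0.7 xr -11.8 11.9
80 372 zmax 60.0 xmean 0.1 xr -12.0 12.0

[... 1485 characters left out ...]
 17 zmax 55.1 xmean 2.8 xr -7.2 9.8
15 16 zmax 55.7 xmean 4.1 xr -7.3 10.8
20 16 zmax 55.5 xmean 4.4 xr -4.8 10.3
25 18 zmax 55.4 xmean 3.0 xr -7.5 11.4
30 16 zmax 56.3 xmean 3.9 xr -5.5 10.2
35 17 zmax 56.1 xmean 3.9 xr -4.2 9.2
40 21 zmax 59.6 xmean 1.5 xr -11.7 9.5
45 4 zmax 55.3 xmean 8.1 xr 6.6 9.7
60 12 zmax 56.2 xmean -2.4 xr -11.2 11.3
65 16 zmax 56.5 xmean -3.7 xr -11.1 11.5
70 14 zmax 55.1 xmean -4.4 xr -11.7 4.6
75 19 zmax 56.9 xmean -3.2 xr -11.9 7.2
80 11 zmax 58.5 xmean 1.8 xr -10.6 11.2
95 2 zmax 55.9 xmean 0.6 xr 0.0 1.2
100 13 zmax 54.8 xmean 1.8 xr -5.7 7.1
105 10 zmax 52.7 xmean 1.2 xr -6.4 5.5
110 11 zmax 56.8 xmean 1.3 xr -7.9 9.7
115 13 zmax 59.1 xmean 2.4 xr -11.5 11.7
```

View pics/top7b.png

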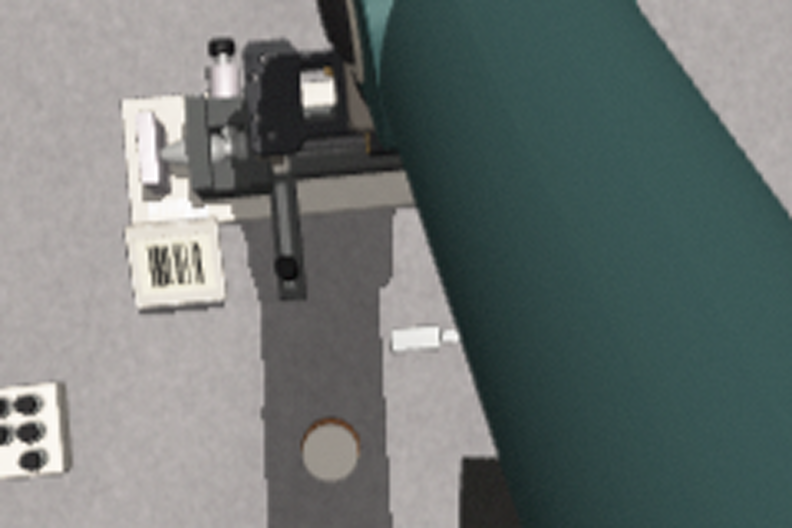

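drive_tool --motion '[0, 0.02, 0, 0, 0, 0, 0, 0.02, 0, 0, 0, 0, 0, 0, -0.04, 0, 0, 0, 0, 0, -0.08, 0, 0, 0, 0, 0, -0.08, 0, 0, 0]'

```text
t: 13.92
tcp_pos: [643.4, -47.2, 175.4]
orientation: [0.999, 0.048, 0.0, -0.001]
contact_force: [1.1, -0.5, -0.4]
gripper_width: 0.6
```

```bash
python3 plan.py 434.5 -255.5 180 -2 0;  python3 - <<'E'
from h import *
o=np.array([639.8,12.5]);a=np.radians(5.3);xh=np.array([np.cos(a),np.sin(a)]);yh=np.array([-np.sin(a),np.cos(a)])
for n in('wrist','scene'):
    p,d,i=grab(n,n+'8');P=pts(i,d);L=np.stack([(P[...,:2]-o)@xh,(P[...,:2]-o)@yh,P[...,2]],-1)
    m=(d>0)&(abs(L[...,0])<12)&(L[...,2]>46)&(L[...,2]<60)&(L[...,1]>-120)&(L[...,1]<43); print(n,'rod rear y',L[m][:,1].min())
    cv2.imwrite('pics/%s8b.png'%n,cv2.resize(p if n=='wrist' else p[200:290,200:340],None,fx=1.5 if n=='wrist' else 5,fy=1.5 if n=='wrist' else 5)[:,:,::-1])
for n in('scene0','scene7','scene8','wrist1','wrist3','wrist6','wrist7','wrist8'):
    p,d,i=load(n);P=pts(i,d);L=np.stack([(P[...,:2]-o)@xh,(P[...,:2]-o)@yh,P[...,2]],-1)
    m=(d>0)&(abs(L[...,1]-70)<20)&(L[...,0]>38)&(L[...,0]<80)&(L[...,2]>30)&(p.max(-1)<50)
    print(n,m.sum(), m.sum() and (np.percentile(L[m][:,0],[2,50,98]),))
E
```

```text
t 13.93 tcp [643.4 -47.2 175.4] toolx [0.995 0.096 0.   ] toolz [ 0.     0.002 -1.   ] F [ 1.1 -0.5 -0.4] w 0.6
shift in current tool frame(norm) [-0.3797  0.3123 -0.0085] turn(norm) [-0.0013 -0.0002  0.0832] rows 5 per row [-0.0759  0.0625 -0.0017] [-0.0003 -0.      0.0166]
shift in target frame [-0.3358  0.3591 -0.0077]
wrist rod rear y -33.91292795263021
scene rod rear y -110.74473803476792
scene0 31 (array([61.46482363, 68.32419852, 71.63472107]),)
scene7 29 (array([61.11290269, 68.21095989, 71.03393286]),)
scene8 29 (array([61.83084298, 69.18944971, 71.33951792]),)
wrist1 197 (array([57.79275951, 62.27947193, 67.27537946]),)
wrist3 210 (array([58.00455048, 62.27169043, 66.96790554]),)
wrist6 0 0
wrist7 690 (array([59.0092779 , 63.62157464, 68.22672573]),)
wrist8 210 (array([59.09170481, 63.66023261, 67.98132997]),)
```

View pics/wrist8b.png

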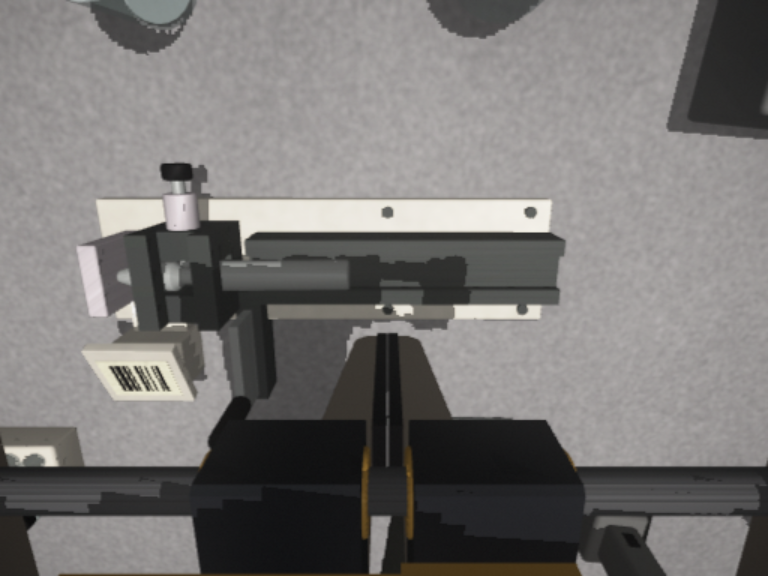

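drive_tool --motion '[0, 0, -0.01, 0, 0, 0.083, -0.067, 0.072, 0, 0, 0, 0, -0.067, 0.072, 0, 0, 0, 0, -0.067, 0.072, 0, 0, 0, 0, -0.067, 0.072, 0, 0, 0, 0]' --hand 0.2

```text
t: 14.65
tcp_pos: [475.3, -215.7, 179.6]
orientation: [1.0, -0.017, 0.0, -0.001]
contact_force: [0.2, -0.9, 0.9]
gripper_width: 48.3
```

drive_tool --motion '[-0.035, 0.04, 0, 0, 0, 0, 0, 0, 0, 0, 0, 0, 0, 0, 0, 0, 0, 0]'

```text
t: 15.02
tcp_pos: [455.7, -237.4, 180.0]
orientation: [1.0, -0.017, 0.001, -0.001]
contact_force: [0.1, 0.6, -0.6]
gripper_width: 73.2
```

```bash
python3 - <<'E'
from h import *
for n in('wrist','scene','top'):
    p,d,i=grab(n,n+'9');P=pts(i,d)
    reg=(d>0)&(abs(P[...,0]-435)<50)&(abs(P[...,1]+256)<50)
    for lo,hi,nm in((108,118,'top'),(60,112,'grip'),(26,38,'head')):
        m=reg&(P[...,2]>lo)&(P[...,2]<hi)&(p.max(-1)-p.min(-1)<25)
        if m.sum()>20:
            r=cv2.minAreaRect(P[m][:,:2].astype(np.float32)); print(n,nm,m.sum(),np.round(r[0],1),np.round(r[1],1),round(r[2],1),np.percentile(P[m][:,2],95).round(1))
E
python3 plan.py 434.5 -255.5 180 -2 0
```

```text
wrist top 1244 [ 433.1 -255.4] [26.  33.3] 88.4 115.5
wrist grip 652 [ 434.8 -255.3] [26.1 30.8] 87.7 111.5
wrist head 912 [ 432.9 -255.3] [44.  51.1] 87.9 35.7
scene top 97 [ 437.8 -255.5] [25.3 33.6] 85.8 114.8
scene grip 191 [ 438.3 -255.6] [25.8 34.1] 87.9 111.1
scene head 142 [ 437.  -255.6] [43.7 53.7] 88.7 35.8
t 15.18 tcp [ 456.  -237.3  180.1] toolx [ 0.999 -0.033  0.002] toolz [ 0.002  0.001 -1.   ] F [-0.5 -0.3 -0.3] w 73.9
shift in current tool frame(norm) [-0.0347  0.0315  0.0001] turn(norm) [-0.0006 -0.0011  0.0009] rows 1 per row [-0.0347  0.0315  0.0001] [-0.0006 -0.0011  0.0009]
shift in target frame [-0.0347  0.0315  0.0002]
```

View pics/wrist9.png

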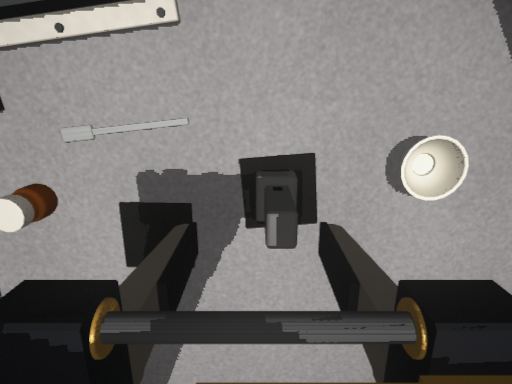

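drive_tool --motion '[-0.036, 0.031, 0, 0, 0, 0, 0, 0, 0.03, 0, 0, 0, 0, 0, 0.07, 0, 0, 0, 0, 0, 0.05, 0, 0, 0, 0, 0, 0, 0, 0, 0]'

```text
t: 15.8
tcp_pos: [432.1, -254.8, 88.4]
orientation: [1.0, -0.017, -0.001, -0.001]
contact_force: [0.4, -0.5, 0.5]
gripper_width: 73.4
```

```bash
python3 plan.py 434 -255.4 76 -2 0
```

```text
t 15.8 tcp [ 432.1 -254.8   88.4] toolx [ 0.999 -0.034 -0.002] toolz [-0.002  0.003 -1.   ] F [ 0.4 -0.5  0.5] w 73.4
shift in current tool frame(norm) [0.0033 0.0009 0.0206] turn(norm) [-0.0019  0.0015  0.0004] rows 1 per row [0.0033 0.0009 0.0206] [-0.0019  0.0015  0.0004]
shift in target frame [0.0033 0.0008 0.0207]
```

drive_tool --motion '[0.003, 0.001, 0.016, 0, 0.001, 0, 0, 0, 0, 0, 0, 0, 0, 0, 0, 0, 0, 0]'

```text
t: 16.18
tcp_pos: [435.2, -257.5, 81.4]
orientation: [1.0, -0.018, 0.002, 0.0]
contact_force: [0.7, 0.1, -0.0]
gripper_width: 73.3
```

drive_tool --motion '[0, 0, 0, 0, 0, 0, 0, 0, 0, 0, 0, 0, 0, 0, 0, 0, 0, 0, 0, 0, 0, 0, 0, 0, 0, 0, 0, 0, 0, 0]' --hand 1 --newtons 35

```text
t: 16.8
tcp_pos: [434.6, -257.2, 80.7]
orientation: [1.0, -0.018, 0.002, -0.0]
contact_force: [-0.0, -3.3, -1.7]
gripper_width: 26.0
```

drive_tool --motion '[0, 0, 0, 0, 0, 0, 0, 0, 0, 0, 0, 0]'

```text
t: 17.05
tcp_pos: [434.4, -257.2, 80.5]
orientation: [1.0, -0.018, 0.001, -0.0]
contact_force: [0.2, -0.7, -1.4]
gripper_width: 25.5
```

```bash
python3 plan.py 434 -255.4 76 -2 0
```

```text
t 17.05 tcp [ 434.4 -257.2   80.5] toolx [ 0.999 -0.036  0.003] toolz [ 0.003  0.    -1.   ] F [ 0.2 -0.7 -1.4] w 25.5
shift in current tool frame(norm) [-0.0008 -0.003   0.0075] turn(norm) [-0.0002 -0.0017 -0.0009] rows 1 per row [-0.0008 -0.003   0.0075] [-0.0002 -0.0017 -0.0009]
shift in target frame [-0.0008 -0.003   0.0075]
```

drive_tool --motion '[0, 0, -0.03, 0, 0, 0, 0, 0, -0.08, 0, 0, 0, 0, 0, -0.08, 0, 0, 0, 0, 0, -0.04, 0, 0, 0, 0, 0, 0, 0, 0, 0]'

```text
t: 17.68
tcp_pos: [435.1, -257.9, 220.3]
orientation: [1.0, -0.018, 0.003, 0.001]
contact_force: [0.4, -0.3, -2.0]
gripper_width: 26.1
```

```bash
python3 plan.py 490 112 220 5.3 0; python3 - <<'E'
from h import *
p,d,i=grab('wrist','wrist10');p,d,i=grab('scene','scene10')
cv2.imwrite('pics/scene10b.png',cv2.resize(p[100:260,60:280],None,fx=3.3,fy=3.3)[:,:,::-1])
E
```

```text
t 17.68 tcp [ 435.1 -257.9  220.3] toolx [ 0.999 -0.036  0.007] toolz [ 0.006 -0.002 -1.   ] F [ 0.4 -0.3 -2. ] w 26.1
shift in current tool frame(norm) [ 6.900e-02 -6.193e-01 -3.000e-04] turn(norm) [ 0.0016 -0.0041 -0.0821] rows 7 per row [ 0.0099 -0.0885 -0.    ] [ 0.0002 -0.0006 -0.0117]
shift in target frame [ 1.480e-01 -6.053e-01  5.000e-04]
```

View pics/scene10b.png

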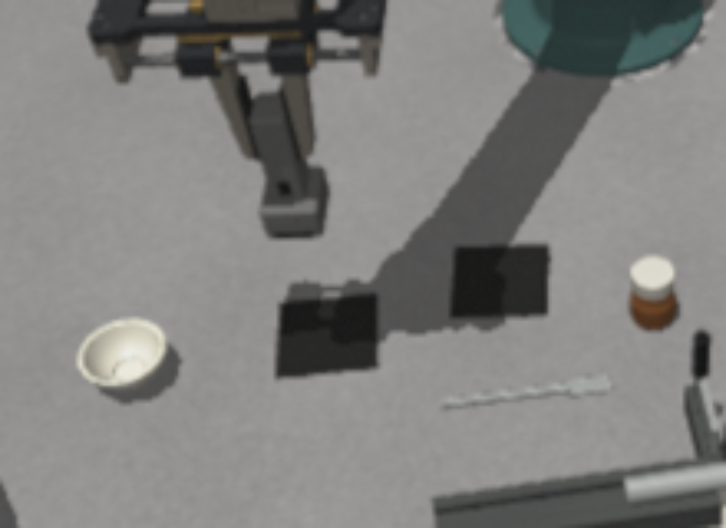

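drive_tool --motion '[0, 0, 0, 0, 0, -0.082, 0.021, -0.086, 0, 0, 0, 0, 0.021, -0.086, 0, 0, 0, 0, 0.021, -0.086, 0, 0, 0, 0, 0.021, -0.086, 0, 0, 0, 0]'

```text
t: 18.4
tcp_pos: [464.3, -45.5, 217.0]
orientation: [0.999, 0.046, 0.0, -0.0]
contact_force: [0.8, -1.8, -1.0]
gripper_width: 26.1
```

drive_tool --motion '[0.021, -0.086, 0, 0, 0, 0, 0.021, -0.086, 0, 0, 0, 0, 0.021, -0.086, 0, 0, 0, 0, 0, 0, 0, 0, 0, 0, 0, 0, 0, 0, 0, 0]'

```text
t: 19.02
tcp_pos: [487.7, 109.8, 217.2]
orientation: [0.999, 0.046, -0.0, 0.0]
contact_force: [0.3, 0.7, -1.9]
gripper_width: 25.7
```

```bash
python3 plan.py 499.3 112 200 5.3 25; python3 - <<'E'
from h import *
p,d,i=load('scene10');P=pts(i,d);m=(d>0)&(abs(P[...,0]-433)<60)&(abs(P[...,1]+258)<60)&(P[...,2]<9)&(p.max(-1)<40)
r=cv2.minAreaRect(P[m][:,:2].astype(np.float32));print('pad',r)
p,d,i=grab('top','top10');P=pts(i,d);m=(d>0)&(abs(P[...,0]-433)<60)&(abs(P[...,1]+258)<60)&(P[...,2]<9)&(p.max(-1)<40)
if m.sum()>50: print('pad top',cv2.minAreaRect(P[m][:,:2].astype(np.float32)),m.sum())
cv2.imwrite('pics/top10.png',p[:,:,::-1])
E
```

```text
t 19.02 tcp [487.7 109.8 217.2] toolx [ 0.996  0.093 -0.   ] toolz [-0.    -0.001 -1.   ] F [ 0.3  0.7 -1.9] w 25.7
shift in current tool frame(norm) [ 0.0196 -0.002   0.0287] turn(norm) [4.000e-04 2.779e-01 2.000e-04] rows 3 per row [ 0.0065 -0.0007  0.0096] [0.0001 0.0926 0.0001]
shift in target frame [ 0.0056 -0.0019  0.0343]
pad ((431.73443603515625, -259.94708251953125), (81.27239990234375, 79.24895477294922), 3.0710325241088867)
pad top ((432.3880615234375, -260.24884033203125), (81.14302062988281, 83.11271667480469), 2.943047046661377) 1319
```

drive_tool --motion '[0, 0, 0, 0, 0.093, 0, 0, 0, 0, 0, 0.093, 0, 0, 0, 0, 0, 0.092, 0, 0.005, -0.002, 0.02, 0, 0, 0, 0, 0, 0, 0, 0, 0]'

```text
t: 19.7
tcp_pos: [495.8, 110.6, 208.6]
orientation: [0.975, 0.044, 0.217, -0.009]
contact_force: [0.1, 0.1, -1.6]
gripper_width: 26.0
```

```bash
python3 plan.py 499.3 112 171.7 5.3 25
```

```text
t 19.7 tcp [495.8 110.6 208.6] toolx [0.902 0.082 0.424] toolz [ 0.423  0.037 -0.906] F [ 0.1  0.1 -1.6] w 26.0
shift in current tool frame(norm) [-0.0207 -0.0018  0.0582] turn(norm) [ 0.0012 -0.0011 -0.0013] rows 1 per row [-0.0207 -0.0018  0.0582] [ 0.0012 -0.0011 -0.0013]
shift in target frame [-0.0206 -0.0018  0.0582]
```

drive_tool --motion '[-0.01, -0.001, 0.029, 0, 0, 0, -0.01, -0.001, 0.029, 0, 0, 0, 0, 0, 0, 0, 0, 0]'

```text
t: 20.08
tcp_pos: [499.6, 112.9, 171.5]
orientation: [0.975, 0.045, 0.216, -0.01]
contact_force: [-0.3, 0.7, -2.2]
gripper_width: 26.4
```

```bash
python3 plan.py 499.3 112 171.7 5.3 25; python3 - <<'E'
from h import *
p,d,i=grab('scene','scene11');P=pts(i,d)
cv2.imwrite('pics/scene11b.png',cv2.resize(p[120:290,190:400],None,fx=3.3,fy=3.3)[:,:,::-1])
p,d,i=grab('wrist','wrist11')
s=ctrl.state();Rc=R.from_quat(s['orientation']);lab=np.array([556.7,117.3,48])
print('label in tool',Rc.inv().apply(lab-s['tcp_pos']).round(1))
E
```

```text
t 20.07 tcp [499.6 112.9 171.5] toolx [0.902 0.083 0.423] toolz [ 0.421  0.038 -0.906] F [-0.3  0.7 -2.2] w 26.4
shift in current tool frame(norm) [-0.0004  0.0015 -0.0005] turn(norm) [ 0.0008 -0.0002 -0.0006] rows 1 per row [-0.0004  0.0015 -0.0005] [ 0.0008 -0.0002 -0.0006]
shift in target frame [-0.0004  0.0015 -0.0005]
label in tool [ -2.3   1.5 137.2]
```

View pics/scene11b.png

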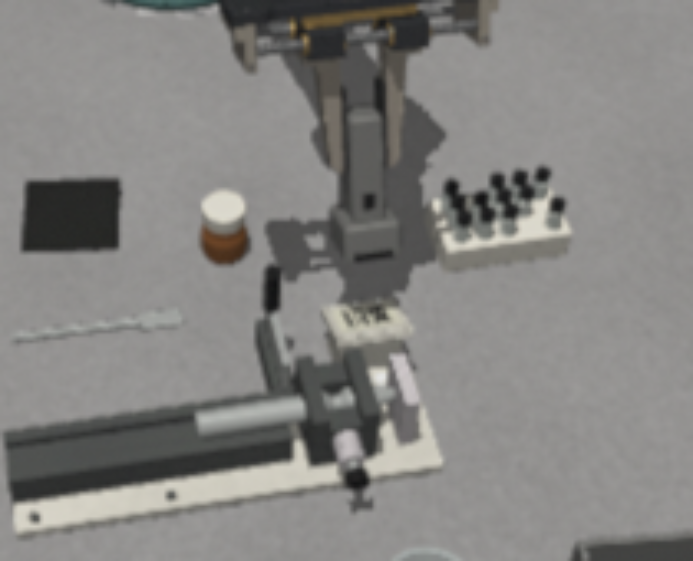

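View pics/wrist11.png

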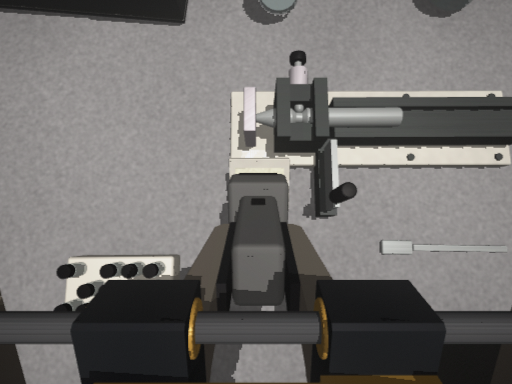

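```bash
python3 - <<'E'
from h import *
s=ctrl.state();Rc=R.from_quat(s['orientation'])
for n in('scene11','wrist11'):
    p,d,i=load(n);P=pts(i,d);T=((P.reshape(-1,3)-s['tcp_pos'])@Rc.as_matrix()).reshape(P.shape)
    for lo,hi,nm in((15,40,'grip low'),(48,75,'head')):
        m=(d>0)&(T[...,2]>lo)&(T[...,2]<hi)&(abs(T[...,0])<45)&(abs(T[...,1])<45)
        q=T[m];
        if m.sum(): print(n,nm,m.sum(),np.percentile(q,[3,50,97],axis=0).round(1).tolist())
    m=(d>0)&(T[...,2]>10)&(T[...,2]<40)&(T[...,0]>10)&(abs(T[...,0])<25)&(abs(T[...,1])<10); q=T[m]
    if len(q)>10:
        c=np.linalg.lstsq(np.c_[q[:,1:],np.ones(len(q))],q[:,0],rcond=None)[0]; print('front face slope x vs y,z',c)
E
```

```text
scene11 grip low 121 [[-13.5, -8.8, 15.5], [13.8, 5.6, 27.1], [17.1, 14.5, 38.7]]
scene11 head 263 [[-17.4, -18.1, 48.4], [21.7, 7.6, 58.2], [25.8, 23.3, 73.8]]
front face slope x vs y,z [ 0.02370241  0.02051691 13.90022143]
wrist11 grip low 475 [[11.7, -11.7, 15.7], [14.1, 0.3, 26.1], [14.6, 11.7, 38.6]]
wrist11 head 656 [[-2.6, -21.6, 48.2], [22.8, -0.4, 55.5], [23.4, 21.4, 72.0]]
front face slope x vs y,z [-4.03223660e-03 -2.05376897e-03  1.41896939e+01]
```

drive_tool --motion '[-0.003, 0.002, 0, 0, 0, 0, 0, 0, 0, 0, 0, 0, 0, 0, 0, 0, 0, 0, 0, 0, 0, 0, 0, 0, 0, 0, 0, 0, 0, 0]'

```text
t: 20.8
tcp_pos: [498.7, 112.6, 172.0]
orientation: [0.975, 0.045, 0.218, -0.01]
contact_force: [0.2, -0.2, -1.1]
gripper_width: 26.1
```

drive_tool --motion '[0, 0, 0, 0, 0, 0, 0, 0, 0, 0, 0, 0, 0, 0, 0, 0, 0, 0, 0, 0, 0, 0, 0, 0, 0, 0, 0, 0, 0, 0]'

```text
t: 21.42
tcp_pos: [498.7, 112.6, 171.9]
orientation: [0.975, 0.045, 0.218, -0.01]
contact_force: [-0.4, -0.2, -2.0]
gripper_width: 25.7
```

drive_tool --motion '[0, 0, 0, 0, 0, 0, 0, 0, 0, 0, 0, 0, 0, 0, 0, 0, 0, 0, 0, 0, 0, 0, 0, 0, 0, 0, 0, 0, 0, 0]'

```text
t: 22.05
tcp_pos: [498.6, 112.7, 171.9]
orientation: [0.975, 0.045, 0.218, -0.01]
contact_force: [-0.3, 0.2, -1.5]
gripper_width: 25.8
```

```bash
python3 - <<'E'
from h import *
s=ctrl.state();Rc=R.from_quat(s['orientation']);lab=np.array([556.7,117.3,48])
print('label in tool',Rc.inv().apply(lab-s['tcp_pos']).round(1),s['qd'].round(3))
E
```

```text
label in tool [ -0.    0.7 136.9] [-0.001 -0.    -0.     0.001  0.     0.001  0.002]
```

drive_tool --motion '[0, 0, -0.04, 0, 0, 0, 0, 0, -0.05, 0, -0.093, 0, 0, 0, 0, 0, -0.093, 0, 0, 0, 0, 0, -0.093, 0, 0, 0, 0, 0, 0, 0]'

```text
t: 22.68
tcp_pos: [477.7, 110.6, 220.4]
orientation: [0.999, 0.046, 0.001, -0.001]
contact_force: [-0.4, 1.1, -2.1]
gripper_width: 25.7
```

```bash
python3 plan.py 435 -260 200 -2 0
```

```text
t 22.68 tcp [477.7 110.6 220.4] toolx [0.996 0.091 0.002] toolz [ 0.002  0.002 -1.   ] F [-0.4  1.1 -2.1] w 25.7
shift in current tool frame(norm) [-0.1272  0.6087  0.0326] turn(norm) [-0.0011 -0.0015  0.0802] rows 7 per row [-0.0182  0.087   0.0047] [-0.0002 -0.0002  0.0115]
shift in target frame [-0.0496  0.6198  0.0339]
```

drive_tool --motion '[0, 0, 0, 0, 0, 0.08, -0.007, 0.088, 0, 0, 0, 0, -0.007, 0.088, 0, 0, 0, 0, -0.007, 0.088, 0, 0, 0, 0, -0.007, 0.088, 0, 0, 0, 0]'

```text
t: 23.3
tcp_pos: [450.7, -101.2, 220.7]
orientation: [1.0, -0.016, 0.002, 0.001]
contact_force: [0.2, 0.1, -1.8]
gripper_width: 25.6
```

drive_tool --motion '[-0.007, 0.088, 0, 0, 0, 0, -0.007, 0.088, 0, 0, 0, 0, -0.007, 0.088, 0, 0, 0, 0, 0, 0, 0, 0, 0, 0, 0, 0, 0, 0, 0, 0]'

```text
t: 23.92
tcp_pos: [433.6, -256.6, 220.6]
orientation: [1.0, -0.016, 0.001, 0.0]
contact_force: [0.5, 0.4, -1.1]
gripper_width: 26.0
```

```bash
python3 plan.py 435 -260 110 -2 0
```

```text
t 23.93 tcp [ 433.6 -256.6  220.6] toolx [ 0.999 -0.032  0.002] toolz [ 0.002 -0.    -1.   ] F [ 0.5  0.4 -1.1] w 26.0
shift in current tool frame(norm) [0.0021 0.0055 0.1843] turn(norm) [ 0.0001 -0.0013  0.0016] rows 2 per row [0.0011 0.0028 0.0921] [ 0.     -0.0007  0.0008]
shift in target frame [0.0025 0.0055 0.1843]
```

drive_tool --motion '[0.003, 0.005, 0.05, 0, 0, 0, 0, 0, 0.08, 0, 0, 0, 0, 0, 0.055, 0, 0, 0, 0, 0, 0.02, 0, 0, 0, 0, 0, 0, 0, 0, 0]'

```text
t: 24.55
tcp_pos: [436.3, -259.8, 97.9]
orientation: [1.0, -0.016, 0.001, -0.0]
contact_force: [0.4, -0.3, -1.2]
gripper_width: 25.6
```

```bash
python3 plan.py 435 -260 80.5 -2 0
```

```text
t 24.55 tcp [ 436.3 -259.8   97.9] toolx [ 1.    -0.031  0.001] toolz [ 0.002  0.    -1.   ] F [ 0.4 -0.3 -1.2] w 25.6
shift in current tool frame(norm) [-0.0022  0.0004  0.0289] turn(norm) [-0.0003 -0.001   0.0023] rows 1 per row [-0.0022  0.0004  0.0289] [-0.0003 -0.001   0.0023]
shift in target frame [-0.0021  0.0004  0.0289]
```

drive_tool --motion '[-0.002, 0, 0.012, 0, 0, 0, 0, 0, 0.008, 0, 0, 0, 0, 0, 0.006, 0, 0, 0, 0, 0, 0, 0, 0, 0]'

```text
t: 25.05
tcp_pos: [434.7, -261.0, 82.1]
orientation: [1.0, -0.017, 0.001, 0.0]
contact_force: [0.5, -0.7, -1.2]
gripper_width: 26.1
```

drive_tool --motion '[0, 0, 0.003, 0, 0, 0, 0, 0, 0.002, 0, 0, 0, 0, 0, 0, 0, 0, 0]'

```text
t: 25.42
tcp_pos: [435.1, -261.1, 80.4]
orientation: [1.0, -0.017, 0.001, 0.0]
contact_force: [-3.2, 0.3, 9.2]
gripper_width: 25.9
```

drive_tool --motion '[0, 0, -0.002, 0, 0, 0, 0, 0, 0, 0, 0, 0]'

```text
t: 25.68
tcp_pos: [434.9, -261.0, 80.4]
orientation: [1.0, -0.017, 0.001, 0.0]
contact_force: [-0.5, 0.2, 2.2]
gripper_width: 26.1
```

drive_tool --motion '[0, 0, 0, 0, 0, 0, 0, 0, 0, 0, 0, 0, 0, 0, 0, 0, 0, 0, 0, 0, 0, 0, 0, 0, 0, 0, 0, 0, 0, 0]' --hand 0.3

```text
t: 26.3
tcp_pos: [434.8, -260.9, 80.4]
orientation: [1.0, -0.017, 0.001, 0.0]
contact_force: [0.0, 0.2, -0.5]
gripper_width: 64.1
```

drive_tool --motion '[0, 0, -0.03, 0, 0, 0, 0, 0, -0.06, 0, 0, 0, 0, 0, -0.08, 0, 0, 0, 0, 0, -0.05, 0, 0, 0, -0.04, 0.02, 0, 0, 0, 0]'

```text
t: 26.92
tcp_pos: [412.8, -272.1, 215.1]
orientation: [1.0, -0.015, 0.004, 0.001]
contact_force: [-1.7, -0.1, -0.6]
gripper_width: 64.4
```

drive_tool --motion '[-0.06, 0.06, 0, 0, 0, 0, -0.06, 0.06, 0, 0, 0, 0, 0, 0, 0, 0, 0, 0, 0, 0, 0, 0, 0, 0]'

```text
t: 27.42
tcp_pos: [336.4, -341.2, 212.3]
orientation: [1.0, -0.016, 0.001, -0.0]
contact_force: [0.5, 0.9, -1.0]
gripper_width: 64.1
```

```bash
python3 - <<'E'
from h import *
o=np.array([639.8,12.5]);a=np.radians(5.3);xh=np.array([np.cos(a),np.sin(a)]);yh=np.array([-np.sin(a),np.cos(a)])
for n in('top','scene'):
    p,d,i=grab(n,n+'12');P=pts(i,d);L=np.stack([(P[...,:2]-o)@xh,(P[...,:2]-o)@yh,P[...,2]],-1)
    reg=(d>0)&(abs(P[...,0]-435)<50)&(abs(P[...,1]+258)<50)
    for lo,hi,nm in((106,120,'readertop'),(24,45,'head')):
        m=reg&(P[...,2]>lo)&(P[...,2]<hi)
        if m.sum()>10: r=cv2.minAreaRect(P[m][:,:2].astype(np.float32));print(n,nm,np.round(r[0],1),np.round(r[1],1),round(r[2],1))
    m=reg&(P[...,2]<9)&(p.max(-1)<40); r=cv2.minAreaRect(P[m][:,:2].astype(np.float32));print(n,'pad',np.round(r[0],1),np.round(r[1],1))
    m=(d>0)&(P[...,2]>88)&(P[...,2]<110)&(abs(L[...,1]-39)<15)&(L[...,0]<-40)&(L[...,0]>-110);print(n,'knob x local',L[m][:,0].mean() if m.sum() else None)
    m=(d>0)&(abs(L[...,0])<9)&(L[...,2]>49)&(L[...,2]<59)&(L[...,1]>-120)&(L[...,1]<43); print('rod rear y',np.sort(L[m][:,1])[:4])
cv2.imwrite('pics/top12b.png',cv2.resize(load('top12')[0][90:270,180:440],None,fx=3,fy=3)[:,:,::-1])
cv2.imwrite('pics/scene12b.png',cv2.resize(load('scene12')[0][140:290,110:350],None,fx=3.3,fy=3.3)[:,:,::-1])
E
```

```text
top readertop [ 434.2 -259.5] [24.5 32.9] 87.3
top head [ 434.9 -259. ] [42.3 51.6] 87.1
top pad [ 432.8 -259.7] [81.3 83.9]
top knob x local -87.4913502998572
rod rear y [-33.75887293 -33.34567366 -33.09262894 -33.09111712]
scene readertop [ 435.4 -260.6] [25.  34.7] 86.4
scene head [ 437.2 -261.2] [44.3 52.6] 89.7
scene pad [ 434.5 -259.1] [79.1 77.1]
scene knob x local -82.77116045394894
rod rear y [-34.8166766  -34.63706985 -33.86385253 -33.42912281]
```

View pics/top12b.png

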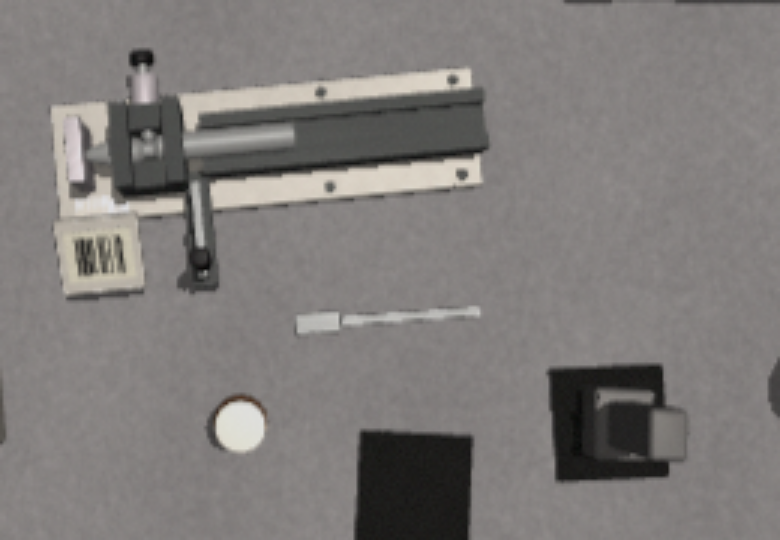

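View pics/scene12b.png

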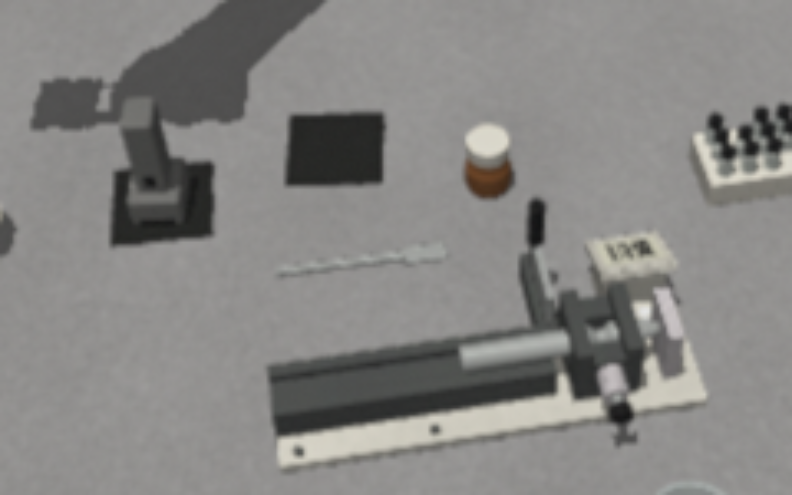

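```bash
python3 -c "
from rig import ctrl
print(ctrl.close_job(), ctrl.state()['t'])"
```

```text
the job is handed in; nothing more can be done
the job is handed in; nothing more can be done
```

I handed the job in at about 27.5 s of the 72 s. The gate is open, the rod is home, the label has been read, and the reader is back on the right-most pad. No verdict came back. Here is what my last checks showed:

- **Gate:** I pulled it by the knob, then pushed it with closed fingers, and both times it stopped hard. The cameras showed only about 36–37 mm of knob travel, not the stated 42 mm. That is above the 32 mm step limit and the 30 mm final limit. I don't know why it differs; the gate may not have started fully closed, or the cameras may be off.
- **Rod:** It stopped hard at about 17 N with its nose at the end stop. Its rear end measured about y = -34 mm against the expected -35 mm, within camera error. The plunger's outer knob was within about 1.5 mm of where it started, so I take the plunger as dropped into its groove. I couldn't read the plunger joint directly.
- **Label:** I held the reader still for about 1.8 s, square-on to within about 1 degree. It was about 60 mm from the label and 3 mm off its centre.
- **Reader:** It stands upright, about 2–3 mm from the pad's centre, with the gripper clear of it.
- **Jar and spatula:** I did not touch either, and both looked unmoved in the last pictures.

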